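Load the calibration hanger with slotted discs

ROBOT

A 6-joint arm with a two-finger parallel gripper is mounted at the origin on the work surface. World frame = base frame: x ahead of the robot, y to its left, z up, the work surface at z = 0. Lengths are in mm, angles in rad, forces in N, time in s.
With the tool pointing down it reaches from about 250 to 850 mm from the base axis. Payload 12.5 kg.
Tool frame: the origin (TCP) lies between the finger pads; the fingertips stand 22 mm ahead of it and the grasp point (between the pads) lies 3 mm ahead of it; z points along the fingers, y is the direction in which the jaws open and shut (so a half turn about z gives the same grasp; the last joint's range is limited). The gripper opens to 93 mm and grips with 3 to 60 N. Pads are 15 mm wide; open, the fingers measure 128 mm over their backs; the gripper's body (75 mm by 188 mm) begins 65 mm behind the grasp point.
Start: joints at [1.029, 0.351, 1.652, -0, 1.139, -0.085], TCP at [242.561, 493.608, 240.633] pointing down, gripper open.
Joint ranges: [-2.75, 2.75], [-0.79, 2.1], [0.01, 2.65], [-1.57, 4.71], [0.07, 3.14], [-2.87, 2.87]. Speed limits (rad/s): [2.22, 2.22, 2.79, 3.14, 3.14, 3.14].

INTERFACE

Orientations are given as a unit quaternion [w, x, y, z].
In Python, from workcell import readout, get_image, get_calibration, order, spot_in, silhouettes gives the robot as it stands.
- The arm moves only by the tool move_arm, never from a script. Its arguments are lists of equal length, an entry for each row: "gripper": the gripper command: -1 is shut, 1 is fully open, values between are in proportion; "slide": the shift along the tool's x, y, z in m, a list of three; "yaw": the turn about the tool's z in rad. In form: {"gripper": [gripper, ...], "slide": [[tx, ty, tz], ...], "yaw": [yaw, ...]}. A call has 1 to 12 rows; each row shifts and turns the commanded pose from where the row before left it, along the tool's axes as they then stand; what a row does not reach is not made up. A row lasts 1/12 s, in which the tool goes at most 41.7 mm and 7.16 degrees, less where a joint would pass 70% of its speed; a pose out of reach is approached as far as the arm can. A call is refused whole if a number of a shift passes 0.0417 or a number of a turn 0.125, either way. A call with a gripper value outside its range is refused whole. The fingers move at their own pace and stop on an object; "grip_force" is the grip in N (left out, the last holds). Time passes only in rows, so rows that do not move let the fingers close. It gives the time, the measured TCP pose, the force and the opening at its end, in the units of the state.
- readout.get_state(): the state, without advancing time (a new reading comes with each control period).
- get_image(name): name is "side" or "top" or "wrist"; returns (picture, depth): 400x640x3 uint8, blue, green, red; 400x640 float32, mm along the optical axis (not along the pixel's ray), 0 where there is no reading.
- get_calibration(name): a dict with "camera_matrix" (3x3 intrinsics, pixels), "R" (3x3) and "t" (3): a world point X has camera coordinates R X + t. Camera axes: x right, y down, z forward; pixel columns grow to the right and rows downward; lengths in mm; the calibration is good to about 2 mm. A picture is of the moment at which its call begins: read the wrist's pose just before it. get_calibration takes no time and is no camera call; for the wrist camera it gives the pose at the moment of the call.
- order.hand_in(): hands the job in, once; it reports no verdict.
Trained networks look in the newest picture that a camera, given by its name, has taken for a name from the list of things; names that differ only in an ending like _2 or _b are one class to them, and where a whole thing is asked for, a point or a joint stands for the part that bears it (a point fixed in the world has none). Each returns a list of dicts, best first, with "score" (0 to 1); they miss things now and then, are a little off and sometimes report something else, mostly with a low value. They report only what shows in the picture. A call takes as long as a camera call. They do not tell look-alikes from the thing itself.
- spot_in(name, camera): "bbox" ([left, top, right, bottom] in pixels, round what is visible of it).
- silhouettes(name, camera): "mask" (400x640 bool, what is visible of it) and "bbox" ([left, top, right, bottom] in pixels, round what is visible of it).
The state is a dict: "time_s": time; "qpos": joint angles; "dq": joint speeds; "tau": joint torques, N m; "eef_pos": TCP position; "orientation": TCP orientation; "ft_force": force on the tool from outside, world axes, zero at the start; "wrist_torque": the same for the moment, N m; "opening": finger opening in mm.
Only numpy, scipy, OpenCV 4.12 (cv2) and the standard library are available. Lean on these libraries where they do the work, as an engineer would, in place of code of your own. Each camera call takes 0.05 s, during which the arm holds its last target.

TASK

Load the calibration weight hanger: slide the larger slotted disc onto the hanger's stem first, then the smaller one on top of it, both lying flat and centred on the stem, with their slots turned at least a right angle apart (opposite is best) so that neither can slide off. Do not push the sprung hanger down near its bottom stop, and leave the mouse, the pen pot and the jar where they are.

Things in the scene. Friction and masses are not known exactly. Their poses are not given: they have to be found in the camera images.
- stand: Bolted-down stand. Origin: on the work surface below the hanger stem's axis; z up. White base x -50..120, y +-55, 10 mm thick; 26 mm square mast at x = +95 mm; an arm 22 mm wide (112 to 132 mm high) runs from its top to a spring housing (26 mm diameter, 110 to 134 mm high) that holds the stem from above: discs go on only from the side, and not from the mast's side.
- pan (a point): Weight hanger: round steel pan, 60 mm in diameter, 6 mm thick, at the foot of an upright stem of 10 mm diameter that goes up into the spring housing. This point: centre of the pan's top face, on the stem's axis, 45 mm above the work surface when empty; axes as the stand's. It sinks straight down under load and does not swing or turn.
- hanger (a joint): How far the sprung hanger has sunk, in m: 0 empty, growing downward. It starts to sink at about 0.4 N, then 1 mm per 0.35 N (near 4 mm with the large disc, 8 mm with both); hard bottom stop at 0.024.
- large: The larger slotted disc, plain aluminium, 84 mm in diameter, 12 mm thick, about 200 g. Origin: centre of the underside, on the disc's axis; z up. A slot 15 mm wide runs along +x from 7.5 mm behind the axis out through the rim (mouth flared to 24 mm); the disc is home when its axis is on the stem's. An upright grip lug stands outside the rim at -x.
- large_slot (a point): Middle of the mouth of the large disc's slot, on its rim: 42 mm in +x from its axis, 6 mm above its underside.
- large_lug (a point): Grip point in the large disc's upright lug: 55 mm in -x from the disc's axis, 45 mm above its underside. The lug is 12 mm thick (along the disc's y), 22 mm wide (along x, 44 to 66 mm from the axis), its top 62 mm above the underside; pinch it across its 12 mm from above. Axes as the disc's.
- small: The smaller slotted disc, plain aluminium, 68 mm in diameter, 12 mm thick, about 140 g. Origin: centre of the underside, on the disc's axis; z up. A slot 15 mm wide runs along +x from 7.5 mm behind the axis out through the rim (mouth flared to 24 mm); the disc is home when its axis is on the stem's. An upright grip lug stands outside the rim at -x.
- small_slot (a point): Middle of the mouth of the small disc's slot, on its rim: 34 mm in +x from its axis, 6 mm above its underside.
- small_lug (a point): Grip point in the small disc's upright lug: 47 mm in -x from the disc's axis, 45 mm above its underside. The lug is 12 mm thick (along the disc's y), 22 mm wide (along x, 36 to 58 mm from the axis), its top 62 mm above the underside; pinch it across its 12 mm from above. Axes as the disc's.
- mouse: Bystander: black computer mouse, about 105 x 60 x 33 mm. Origin: centre of its underside.
- pen_pot: Bystander: black round pen pot, 72 mm in diameter, 95 mm tall, pens to 139 mm. Origin: centre of its underside.
- stub_jar: Bystander: round clear jar with a white lid, 68 mm in diameter, 75 mm tall. Origin: centre of its underside.
There are look-alikes about, which are no part of the job. What is shaped like the small but blue or green is not meant.

How it is judged (in metres and radians):
On the way, in this order (a step that is already met when the one before it is completed fails the run):
1. the larger disc lies flat on the hanger's pan, centred on the stem, released (horizontal distance between large and pan below 0.008 m and z of large in the frame of pan between -0.003 and 0.004 m and angle between large's own z axis and vertical below 0.07 rad and contact force between large and the fingers below 0.1 N and linear speed of large below 0.02 m/s), for 0.2 s.
2. the smaller disc lies flat on the larger one, centred on the stem, released, slots staggered (all of step 1 and horizontal distance between small and pan below 0.008 m and z of small in the frame of pan between 0.009 and 0.016 m and angle between small's own z axis and vertical below 0.07 rad and contact force between small and the fingers below 0.1 N and linear speed of small below 0.02 m/s and horizontal distance between large_slot and small_slot above 0.05 m), for 0.2 s.
At the end, for the whole second after the job is handed in: Both discs lie flat (within 4 degrees), at rest and released on the hanger: the larger on the pan (within 4 mm of touching), the smaller on the larger (likewise), each disc's axis within 8 mm of the stem's; slot mouths at least 50 mm apart horizontally (slots about 80 degrees or more apart) (all of step 2).
It fails at once if the hanger is pushed down near its bottom stop (more than 21 mm) (value of joint hanger above 0.021 m).
It fails at once if the mouse is moved by more than 30 mm (distance of mouse from where it was at the start of the episode above 0.03 m).
It fails at once if the pen pot is moved by more than 30 mm (distance of pen_pot from where it was at the start of the episode above 0.03 m).
It fails at once if the stub jar is moved by more than 30 mm (distance of stub_jar from where it was at the start of the episode above 0.03 m).
It also fails if it takes over 61 s, if anything falls off the work surface, if the arm or the gripper's body presses on something with over 40 N, if the wrist force passes 120 N, or if a joint passes its speed limit or range.

## Working session

There is one attempt and no reset: what is moved stays moved. The work goes in short steps, Python scripts to look and compute and a tool call to move; the robot and the scene stay as the last step left them, time stands still between calls to the robot, and variables do not carry over. Pictures are saved under pics/ and viewed, and the job is handed in when it is done.

Besides the shell and the picture viewer there is one more tool, called after ">>>" as name([rows], argument=value, ...), one row to a line, values as JSON. move_arm: Moves the arm, as the interface text tells. Its arguments: {"type":"object","properties":{"gripper":{"type":"array","items":{"type":"number"}},"slide":{"type":"array","items":{"type":"array","items":{"type":"number"}}},"yaw":{"type":"array","items":{"type":"number"}},"grip_force":{"type":"number"}},"required":["gripper","slide","yaw"]}

```bash
ls; mkdir -p pics
python3 - <<'E'
from workcell import readout,get_image,get_calibration
import cv2,pickle
print(readout.get_state())
d={}
for n in ["side","top"]:
    p,z=get_image(n); c=get_calibration(n); d[n]=(p,z,c); cv2.imwrite(f"pics/{n}0.png",p); print(n,c)
pickle.dump(d,open("d0.pkl","wb"))
E
```

```text
pics
{'time_s': 0.0, 'qpos': array([ 1.02938011e+00,  3.51206069e-01,  1.65242844e+00, -1.19691797e-06,
        1.13910446e+00, -8.46333570e-02]), 'dq': array([ 1.32718209e-03, -3.40870489e-04,  4.10677316e-04, -4.88957248e-05,
        5.30055263e-04, -8.60579401e-04]), 'tau': array([-6.82586615e-04, -4.97326756e+01, -2.85242397e+01,  6.97235344e-02,
        2.57501670e-02, -1.13796054e-04]), 'eef_pos': array([242.41166591, 493.33755669, 240.11628587]), 'orientation': array([-1.75979565e-04,  2.26410737e-01,  9.74031750e-01, -5.45472126e-04]), 'ft_force': array([-0.79804239, -1.27830167,  0.23449733]), 'wrist_torque': array([ 0.00325548, -0.01750161, -0.04883751]), 'opening': 93.00310407235845}
side {'camera_matrix': array([[460.05605565,   0.        , 315.67475645],
       [  0.        , 460.05605565, 193.80262476],
       [  0.        ,   0.        ,   1.        ]]), 'R': array([[ 0.82926269, -0.558525  , -0.01931874],
       [-0.41117176, -0.5863404 , -0.6979561 ],
       [ 0.37849857,  0.58673228, -0.71587992]]), 't': array([-463.17077354,  292.58932237,  832.83552258])}
top {'camera_matrix': array([[464.31409255,   0.        , 314.67497034],
       [  0.        , 464.31409255, 198.29728352],
       [  0.        ,   0.        ,   1.        ]]), 'R': array([[ 2.22990894e-03, -9.99817264e-01, -1.89859596e-02],
       [-9.96527742e-01, -6.41532927e-04, -8.32589163e-02],
       [ 8.32315218e-02,  1.91056953e-02, -9.96347071e-01]]), 't': array([  46.48730102,  591.26178487, 1329.01296671])}
```

View pics/side0.png

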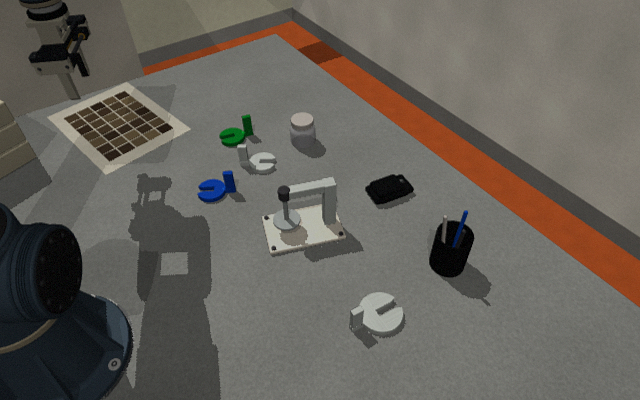

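View pics/top0.png

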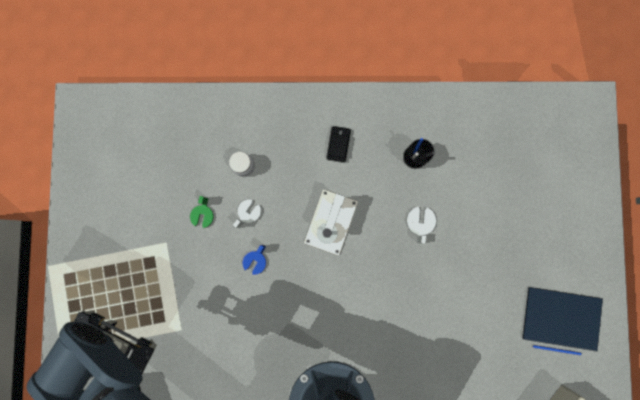

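The plain large disc is at about (422,222) in the top view and the plain small one at (248,212), next to the green (202,213) and blue (255,262) look-alikes. The stand is at (330,222).

```bash
cat > h.py <<'E'
import numpy as np,cv2
def cloud(z,c,mask):
    v,u=np.nonzero(mask&(z>0)); d=z[v,u]; K=c['camera_matrix']
    P=np.stack([(u-K[0,2])/K[0,0]*d,(v-K[1,2])/K[1,1]*d,d],1)
    return (P-c['t'])@c['R'],np.stack([u,v],1)
def proj(X,c):
    x=np.asarray(X,float)@c['R'].T+c['t']; x=x@c['camera_matrix'].T; return x[...,:2]/x[...,2:]
E
python3 - <<'E'
from workcell import *
from workcell import get_image,get_calibration,silhouettes
import cv2,pickle,numpy as np
from h import *
d={}
for n in ["side","top"]:
    p,z=get_image(n); c=get_calibration(n); ms={}
    for k in ["large","small","stand","pan"]:
        r=silhouettes(k,n); ms[k]=r
        for q in r[:4]:
            X,_=cloud(z,c,q['mask']); 
            print(n,k,round(q['score'],2),q['bbox'],q['mask'].sum(),np.median(X,0).round(0) if len(X) else None, np.percentile(X[:,2],[5,50,95]).round(0))
    d[n]=(p,z,c,ms)
pickle.dump(d,open("d1.pkl","wb"))
p=d['top'][0]
cv2.imwrite("pics/crop1.png",np.hstack([cv2.resize(p[180:260,360:460],(400,320),interpolation=3),cv2.resize(p[180:260,200:300],(400,320),interpolation=3)]))
p=d['side'][0]
cv2.imwrite("pics/crop2.png",np.hstack([cv2.resize(p[270:350,330:430],(400,320),interpolation=3),cv2.resize(p[110:210,190:315],(400,320),interpolation=3)]))
E
```

```text
side small 0.68 [219.3, 112.6, 252.0, 145.7] 532 [552. 371.  10.] [ 1. 10. 58.]
side small 0.65 [197.4, 171.8, 235.2, 203.7] 710 [415. 209.  10.] [-0. 10. 54.]
side small 0.57 [237.2, 143.2, 273.8, 170.0] 637 [541. 253.  10.] [-1. 10. 55.]
side stand 0.92 [262.5, 177.2, 345.3, 255.9] 3995 [523. -10.  10.] [  5.  10. 131.]
side pan 0.61 [276.2, 204.6, 297.1, 228.5] 493 [489.   9.  43.] [40. 43. 78.]
top large 0.62 [403.8, 205.3, 436.0, 241.7] 630 [ 520. -257.   13.] [ 7. 13. 50.]
top large 0.27 [303.8, 187.3, 356.7, 256.3] 2229 [523.   2.  12.] [  5.  12. 134.]
top small 0.98 [189.9, 195.0, 213.3, 226.9] 422 [548. 375.  12.] [ 5. 12. 59.]
top small 0.95 [241.2, 243.8, 266.1, 274.9] 457 [411. 220.  12.] [ 0. 12. 60.]
top small 0.88 [232.0, 200.5, 260.4, 233.0] 423 [546. 250.  12.] [ 3. 12. 60.]
top small 0.31 [404.2, 205.0, 437.7, 239.9] 698 [ 520. -256.   13.] [ 2. 13. 58.]
top stand 0.65 [306.0, 189.8, 359.9, 259.4] 2096 [523.   2.  12.] [  6.  12. 134.]
top pan 0.69 [318.7, 223.2, 337.1, 245.1] 234 [482.  20.  45.] [39. 45. 50.]
```

View pics/crop1.png

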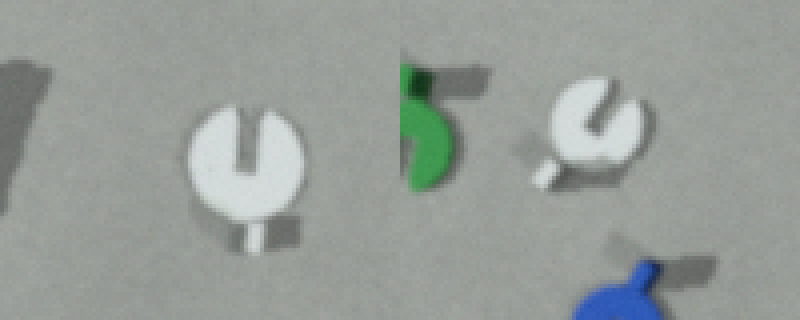

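View pics/crop2.png

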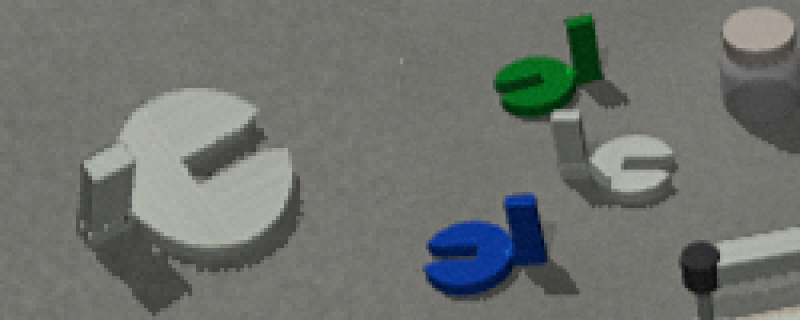

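Run:
```python
import pickle,numpy as np,cv2
from h import *
d=pickle.load(open("d1.pkl","rb"))
def disc(n,m,R):
    p,z,c,_=d[n]; m=cv2.dilate(m.astype(np.uint8),np.ones((5,5)))>0
    X,_=cloud(z,c,m); a=X[(X[:,2]>8)&(X[:,2]<17)]; l=X[X[:,2]>25]
    (cx,cy),r=cv2.minEnclosingCircle(a[:,:2].astype(np.float32))
    lt=X[(X[:,2]>55)]
    print(n,"circle",cx,cy,r,"lug>25",l[:,:2].mean(0),l[:,:2].min(0),l[:,:2].max(0),l[:,2].max(),"top",lt[:,:2].mean(0) if len(lt) else 0,len(lt), "dist",np.hypot(*(l[:,:2].mean(0)-[cx,cy])),"yaw",np.arctan2(cy-l[:,1].mean(),cx-l[:,0].mean()))
disc('top',d['top'][3]['large'][0]['mask'],42)
m=np.zeros((400,640),bool);m[280:340,345:410]=1;disc('side',m,42)
disc('top',d['top'][3]['small'][2]['mask'],34)
disc('side',d['side'][3]['small'][2]['mask'],34)
for n in ['side','top']:
    p,z,c,ms=d[n]; m=cv2.dilate(ms['stand'][0]['mask'].astype(np.uint8),np.ones((7,7)))>0
    X,_=cloud(z,c,m)
    for lo,hi in [(5,14),(42,48),(128,140)]:
        a=X[(X[:,2]>lo)&(X[:,2]<hi)]
        if len(a)>5:
            print(n,lo,len(a),"rect",cv2.minAreaRect(a[:,:2].astype(np.float32)),"circ",cv2.minEnclosingCircle(a[:,:2].astype(np.float32)),a[:,2].mean())
```

```text
top circle 515.791015625 -263.9438781738281 52.54631805419922 lug>25 [ 472.63683372 -255.42879182] [ 462.2074847  -263.84662075] [ 482.22419924 -250.30958954] 69.53348939133285 top [ 472.83950616 -257.10383554] 38 dist 43.98624911491264 yaw -0.19481515432442995
side circle 516.5194702148438 -260.5400390625 53.85970687866211 lug>25 [ 472.0628571  -259.69455689] [ 462.80342412 -264.27822408] [ 485.68693869 -250.24045718] 64.29254823158492 top [ 473.29050693 -257.98636507] 86 dist 44.46465214103293 yaw -0.01901584946255755
top circle 545.3199462890625 247.64712524414062 43.50520706176758 lug>25 [517.03465825 267.61657246] [506.34295186 260.08691028] [527.046578   278.43685921] 70.1198527835211 top [516.81210408 269.40686004] 33 dist 34.62421611567854 yaw -0.6147422684203647
side circle 545.5852661132812 249.5294189453125 45.30210876464844 lug>25 [516.78739005 266.45671188] [506.40151196 257.81963821] [529.87394182 277.91730708] 63.170442928537064 top [517.35145854 268.21965669] 43 dist 33.404354686958136 yaw -0.5313980672732591
side 5 2130 rect ((524.166259765625, 1.233367919921875), (1
[... 443 characters left out ...]
33404541016) circ ((537.848876953125, 1.3749972581863403), 60.32904052734375) 130.50996511693864
top 5 1363 rect ((520.8037109375, 0.948699951171875), (125.15105438232422, 182.7755584716797), 70.37564849853516) circ ((525.955810546875, 4.367143630981445), 102.63539123535156) 9.926918614992621
top 42 167 rect ((517.467041015625, 12.996541023254395), (111.45072937011719, 54.28928756713867), 0.03922296315431595) circ ((517.4703369140625, 8.649209022521973), 56.89647674560547) 45.30299332765463
top 128 364 rect ((535.0111694335938, -3.058551788330078), (25.460628509521484, 119.8002700805664), 70.66341400146484) circ ((534.5109252929688, -4.9215874671936035), 60.10710906982422) 132.84795282655259
```

Run:
```python
from workcell import get_calibration,readout
import numpy as np
c=get_calibration("wrist");s=readout.get_state()
C=-c['R'].T@c['t'];print(C-s['eef_pos'],c['R'],c['camera_matrix'])
w,x,y,z=s['orientation']
from scipy.spatial.transform import Rotation as Ro
R=Ro.from_quat([x,y,z,w]).as_matrix();print(R);print("cam in tool",R.T@(C-s['eef_pos']), R.T@c['R'].T)
```

```text
[-69.37413672  34.40937523 144.29919019] [[ 4.41337691e-01  8.97341096e-01  4.54119572e-07]
 [ 8.62356779e-01 -4.24131556e-01  2.76501736e-01]
 [ 2.48116563e-01 -1.22030246e-01 -9.61013418e-01]] [[276.93035025   0.         318.99230895]
 [  0.         276.93035025 197.27944972]
 [  0.           0.           1.        ]]
[[-8.97437312e-01  4.41142005e-01 -3.58425460e-05]
 [ 4.41142006e-01  8.97437312e-01 -2.46512312e-05]
 [ 2.12917446e-05 -3.79345873e-05 -9.99999999e-01]]
cam in tool [  77.44143202    0.2709375  -144.29755174] [[-2.18060132e-04 -9.61007508e-01 -2.76522191e-01]
 [ 9.99999975e-01 -2.20174042e-04 -2.34021684e-05]
 [-3.83933489e-05 -2.76522189e-01  9.61007533e-01]]
```

>>> move_arm([
  [0,0,0],
  [0,0,0],
  [0,0,0],
  [0,0,0],
  [0,0,0],
  [0,0,0],
  [0,0,0],
  [0,0,0],
  [0,0,0],
  [0,0,0],
  [0,0,0],
], gripper=[1,1,1,1,1,1,1,1,1,1,1], yaw=[0.122,0.122,0.122,0.122,0.122,0.122,0.122,0.122,0.122,0.122,0.122])

```text
time_s: 1.52
eef_pos: [242.6, 493.6, 240.6]
orientation: [0.0, 0.785, 0.62, 0.0]
ft_force: [1.4, 0.2, -0.6]
opening: 92.8
```

>>> move_arm([
  [0,0,0],
  [0,0,0],
  [0,0,0],
  [0,0,0],
  [0,0,0],
  [0,0,0],
  [0,0,0],
  [0,0,0],
  [0,0,0],
  [0,0,0],
  [0,0,0],
], gripper=[1,1,1,1,1,1,1,1,1,1,1], yaw=[0.122,0.122,0.122,0.122,0.122,0.122,0.122,0.122,0.122,0.122,0.122])

```text
time_s: 2.43
eef_pos: [242.6, 493.6, 240.6]
orientation: [-0.0, 1.0, -0.003, 0.0]
ft_force: [0.3, -0.4, -0.9]
opening: 92.8
```

>>> move_arm([
  [0.012,0.0375,0],
  [0.012,0.0375,0],
  [0.012,0.0375,0],
  [0.012,0.0375,0],
  [0.012,0.0375,0],
  [0.012,0.0375,0],
  [0.012,0.0375,0],
  [0.012,0.0375,0],
  [0.012,0.0375,0],
  [0.012,0.0375,0],
], gripper=[1,1,1,1,1,1,1,1,1,1], yaw=[0,0,0,0,0,0,0,0,0,0])

```text
time_s: 3.27
eef_pos: [363.0, 116.9, 240.9]
orientation: [-0.0, 1.0, 0.001, 0.0]
ft_force: [1.5, 0.3, -1.6]
opening: 93.0
```

>>> move_arm([
  [0.011,0.0375,0],
  [0.011,0.0375,0],
  [0.011,0.0375,0],
  [0.011,0.0375,0],
  [0.011,0.0375,0],
  [0.011,0.0375,0.005],
  [0.011,0.0375,0.005],
  [0.011,0.0375,0.01],
  [0.011,0.0375,0.01],
  [0.011,0.0375,0.01],
  [0,0,0],
  [0,0,0],
], gripper=[1,1,1,1,1,1,1,1,1,1,1,1], yaw=[0,0,0,0,0,0,0,0,0,0,0,0])

```text
time_s: 4.27
eef_pos: [472.9, -257.4, 199.6]
orientation: [-0.0, 1.0, -0.001, -0.001]
ft_force: [0.1, 0.4, 0.2]
opening: 92.7
```

```bash
cat > fit.py <<'E'
import numpy as np,cv2,sys
from scipy.optimize import minimize
from workcell import get_image,get_calibration,silhouettes,readout
from h import *
def inside_dist(P,R,L0,L1):
    # signed distance-ish soft occupancy of the top face of the disc (disc frame)
    r=np.hypot(P[:,0],P[:,1]); dd=R-r
    ds=np.where(P[:,0]>0,np.abs(P[:,1])-7.5,np.hypot(P[:,0],P[:,1])-7.5)
    return np.minimum(dd,ds)
def fit(z,c,R,x0,lugd,z0=12,verbose=True):
    """fit disc pose with top-face height z0 to depth in camera: per pixel test against plane"""
    K=c['camera_matrix']; uv=proj(np.array([[x0[0],x0[1],z0]]),c)[0]
    sz=int(1.7*R*K[0,0]/ (np.array([x0[0],x0[1],z0])@c['R'].T+c['t'])[2])
    u0,u1=max(0,int(uv[0]-sz)),min(639,int(uv[0]+sz)); v0,v1=max(0,int(uv[1]-sz)),min(399,int(uv[1]+sz))
    m=np.zeros(z.shape,bool); m[v0:v1,u0:u1]=1
    X,px=cloud(z,c,m); lab=(np.abs(X[:,2]-z0)<4)
    # ray-plane intersection at z0 for every pixel
    C=-c['R'].T@c['t']; D=X-C; Y=C+D*((z0-C[2])/D[:,2])[:,None]
    keep=~(X[:,2]>z0+6)   # drop occluders/lug
    Yk=Y[keep][:,:2]; lk=lab[keep].astype(float)
    def f(p,s=1.0):
        a=p[2];Q=Yk-p[:2];Q=np.stack([Q[:,0]*np.cos(a)+Q[:,1]*np.sin(a),-Q[:,0]*np.sin(a)+Q[:,1]*np.cos(a)],1)
        w=np.hypot(Q[:,0],Q[:,1])<R+8
        o=1/(1+np.exp(-np.clip(inside_dist(Q,R,0,0)/s,-30,30)))
        return np.sum((np.where(w,o-lk,0.3*lk))**2)
    best=None
    for s in (4,1.5):
        x0=minimize(f,x0,args=(s,),method='Nelder-Mead',options=dict(initial_simplex=np.array(x0)+np.array([[0,0,0],[4,0,0],[0,4,0],[0,0,.15]]),xatol=.02,fatol=.01)).x
    l=X[(X[:,2]>z0+13)&(X[:,2]<z0+60)]
    lc=x0[:2]-lugd*np.array([np.cos(x0[2]),np.sin(x0[2])])
    l=l[np.hypot(*(l[:,:2]-lc).T)<22]
    if verbose: print("fit x,y,yaw",x0.round(3),"resid",f(x0,1.5).round(1),"n",int(lk.sum()),"lug pred",lc.round(1),"lug obs mean",l[:,:2].mean(0).round(1) if len(l) else None,"top median z",np.median(X[lab,2]).round(1))
    return x0,lc
def draw(p,c,x,R,lugd,z0=12):
    q=p.copy(); t=np.linspace(0,2*np.pi,60); a=x[2]; Rm=np.array([[np.cos(a),-np.sin(a)],[np.sin(a),np.cos(a)]])
    def pl(xy,h,col):
        w=np.c_[np.array(xy)@Rm.T+x[:2],np.full(len(xy),h)]; cv2.polylines(q,[np.round(proj(w,c)).astype(np.int32)],False,col,1)
    pl(np.c_[R*np.cos(t),R*np.sin(t)],z0,(0,0,255)); pl([[R,7.5],[0,7.5],[-7.5,0],[0,-7.5],[R,-7.5]],z0,(0,255,0))
    pl([[-lugd-11,6],[-lugd+11,6],[-lugd+11,-6],[-lugd-11,-6],[-lugd-11,6]],z0+50,(255,0,0)); return q
E
cat > run1.py <<'E'
from fit import *
import pickle
p,z=get_image("wrist"); c=get_calibration("wrist"); s=readout.get_state(); print(s['eef_pos'])
x,lc=fit(z,c,42,np.array([528,-257,0.0]),55)
cv2.imwrite("pics/w1.png",draw(p,c,x,42,55))
d=pickle.load(open("d1.pkl","rb"))
for n in('top','side'):
    fit(d[n][1],d[n][2],42,np.array([528,-257,0.]),55); fit(d[n][1],d[n][2],34,np.array([556,245,-.55]),47)
E
python3 run1.py
```

```text
[ 472.8486106  -256.2891326   200.22403515]
fit x,y,yaw [ 5.28485e+02 -2.59150e+02 -8.70000e-02] resid 178.5 n 3525 lug pred [ 473.7 -254.4] lug obs mean [ 480.  -254.6] top median z 12.9
fit x,y,yaw [ 5.27444e+02 -2.62573e+02 -7.40000e-02] resid 98.6 n 497 lug pred [ 472.6 -258.5] lug obs mean [ 472.6 -255.4] top median z 12.7
fit x,y,yaw [554.715 242.539  -0.631] resid 58.0 n 297 lug pred [516.8 270.3] lug obs mean [517.  267.6] top median z 11.9
fit x,y,yaw [ 5.27885e+02 -2.63207e+02 -9.00000e-02] resid 92.1 n 1159 lug pred [ 473.1 -258.3] lug obs mean [ 472.1 -259.7] top median z 10.5
fit x,y,yaw [554.839 240.649  -0.638] resid 53.7 n 327 lug pred [517.1 268.7] lug obs mean [517.9 265.6] top median z 10.2
```

View pics/w1.png

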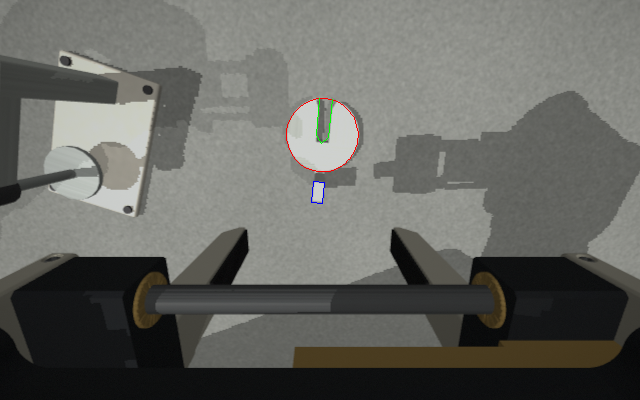

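>>> move_arm([
  [0,-0.001,0.03],
  [0,0,0.03],
  [0,0,0.03],
  [0,0,0.03],
  [0,0,0.02],
  [0,0,0.012],
  [0,0,0],
  [0,0,0],
  [0,0,0],
  [0,0,0],
  [0,0,0],
  [0,0,0],
], gripper=[1,1,1,1,1,1,1,-1,-1,-1,-1,-1], yaw=[0.085,0,0,0,0,0,0,0,0,0,0,0], grip_force=50)

```text
time_s: 5.32
eef_pos: [473.5, -255.4, 49.5]
orientation: [0.0, 0.999, -0.042, 0.001]
ft_force: [-0.6, 0.4, -0.2]
opening: 64.1
```

>>> move_arm([
  [0,0,0],
  [0,0,0],
  [0,0,0],
  [0,0,0],
], gripper=[-1,-1,-1,-1], yaw=[0,0,0,0])

```text
time_s: 5.65
eef_pos: [473.1, -255.2, 48.6]
orientation: [-0.0, 0.999, -0.042, -0.0]
ft_force: [-0.5, 0.0, -0.4]
opening: 37.5
```

>>> move_arm([
  [0,0,0],
  [0,0,0],
  [0,0,0],
  [0,0,0],
  [0,0,0],
  [0,0,0],
  [0,0,0],
], gripper=[-1,-1,-1,-1,-1,-1,-1], yaw=[0,0,0,0,0,0,0])

```text
time_s: 6.23
eef_pos: [473.1, -255.2, 48.6]
orientation: [0.0, 0.999, -0.042, -0.0]
ft_force: [0.6, -1.2, 0.1]
opening: 11.8
```

>>> move_arm([
  [0,0,-0.01],
  [0,0,-0.015],
  [0,0,-0.015],
  [0,0,-0.015],
  [0,0,-0.005],
  [0,0,0],
], gripper=[-1,-1,-1,-1,-1,-1], yaw=[0,0,0,0,0,0])

```text
time_s: 6.73
eef_pos: [473.7, -255.5, 110.1]
orientation: [0.001, 0.999, -0.042, 0.001]
ft_force: [0.5, -0.9, -1.4]
opening: 11.7
```

```bash
cat > run2.py <<'E'
from fit import *
import pickle
p,z=get_image("wrist"); c=get_calibration("wrist"); s=readout.get_state(); print(s['eef_pos'],s['orientation'],s['opening'])
pickle.dump((p,z,c,s),open("w2.pkl","wb"))
e=s['eef_pos']; m=np.zeros(z.shape,bool)
X,px=cloud(z,c,np.ones(z.shape,bool))
top=(X[:,2]>e[2]-70)&(X[:,2]<e[2]+20)&(np.hypot(X[:,0]-e[0]-55,X[:,1]-e[1])<36)
A=np.c_[X[top][:,:2]-[e[0]+55,e[1]],np.ones(top.sum())]; k=np.linalg.lstsq(A,X[top][:,2],rcond=None)[0]; print("plane",k,top.sum())
x,lc=fit(z,c,42,np.array([e[0]+55,e[1]-4,-0.085]),55,z0=k[2])
cv2.imwrite("pics/w2.png",draw(p,c,x,42,55,k[2]))
p,z=get_image("side"); cv2.imwrite("pics/s2.png",cv2.resize(p[180:380,280:480],(600,600),interpolation=3))
E
python3 run2.py
```

```text
[ 473.22969953 -255.25154097  109.02821279] [ 2.12649729e-04  9.99113199e-01 -4.21026998e-02  3.65208764e-04] 11.926790699874442
plane [6.14514491e-04 4.75164280e-04 7.25926953e+01] 8262
fit x,y,yaw [ 5.28719e+02 -2.59329e+02 -9.00000e-02] resid 600.9 n 11440 lug pred [ 473.9 -254.4] lug obs mean [ 482.4 -255.2] top median z 72.7
```

View pics/w2.png

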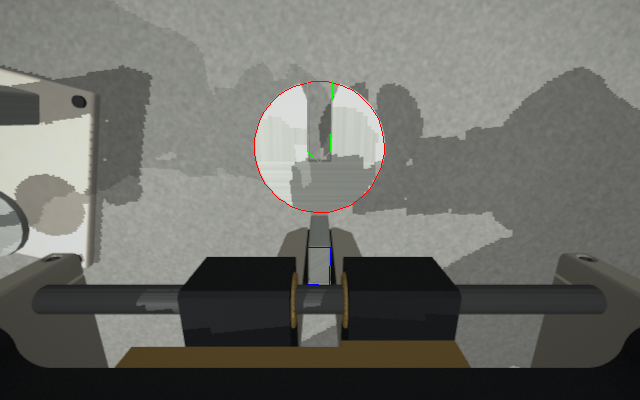

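View pics/s2.png

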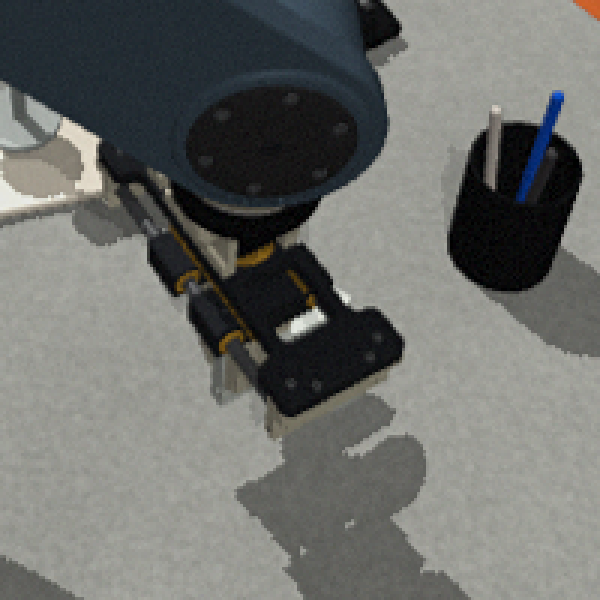

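>>> move_arm([
  [-0.009,-0.024,0],
  [-0.009,-0.024,0],
  [-0.009,-0.024,0],
  [-0.009,-0.024,0],
  [-0.009,-0.023,0],
], gripper=[-1,-1,-1,-1,-1], yaw=[0,0,0,0,0])

```text
time_s: 7.25
eef_pos: [437.3, -131.5, 107.7]
orientation: [-0.0, 0.999, -0.042, -0.001]
ft_force: [0.7, -0.1, -1.8]
opening: 11.9
```

>>> move_arm([
  [0,0,0],
  [0,0,0],
  [0,0,0],
  [0,0,0],
  [0,0,0],
  [0,0,0],
  [0,0,0],
  [0,0,0],
  [0,0,0],
  [0,0,0],
  [0,0,0],
  [0,0,0],
], gripper=[-1,-1,-1,-1,-1,-1,-1,-1,-1,-1,-1,-1], yaw=[-0.11,-0.11,-0.11,-0.11,-0.11,-0.11,-0.11,-0.11,-0.11,-0.11,-0.11,-0.1])

```text
time_s: 8.25
eef_pos: [437.9, -132.7, 107.8]
orientation: [-0.001, 0.816, 0.578, -0.0]
ft_force: [-0.1, 0.7, -1.2]
opening: 11.6
```

>>> move_arm([
  [0,0,0.004],
  [0,0,0.004],
], gripper=[-1,-1], yaw=[0,0])

```text
time_s: 8.42
eef_pos: [438.1, -132.8, 99.8]
orientation: [-0.0, 0.819, 0.574, -0.0]
ft_force: [0.3, -0.1, -2.0]
opening: 11.9
```

```bash
cat > run3.py <<'E'
import sys
from fit import *
import pickle
from scipy.spatial.transform import Rotation as Ro
tag=sys.argv[1];R=float(sys.argv[2]);lugd=float(sys.argv[3]);half=float(sys.argv[4]) # half: 0 or pi between tool phi and disc yaw
p,z=get_image("wrist"); c=get_calibration("wrist"); s=readout.get_state()
pickle.dump((p,z,c,s),open(f"w{tag}.pkl","wb"))
e=s['eef_pos']; q=s['orientation']; M=Ro.from_quat(q[[1,2,3,0]]).as_matrix(); phi=np.arctan2(M[1,0],M[0,0]); print("tcp",e.round(1),"phi",phi.round(4),"op",s['opening'])
yaw=phi+half; cen=e[:2]+lugd*np.array([np.cos(yaw),np.sin(yaw)])
X,px=cloud(z,c,np.ones(z.shape,bool))
top=(abs(X[:,2]-(e[2]-36))<12)&(np.hypot(*(X[:,:2]-cen).T)<R-5)
A=np.c_[X[top][:,:2]-cen,np.ones(top.sum())]; k=np.linalg.lstsq(A,X[top][:,2],rcond=None)[0]; print("plane",k.round(4),top.sum())
x,lc=fit(z,c,R,np.array([*cen,yaw]),lugd,z0=k[2])
# stem: points between z 60..105 near nominal
S=np.array([491,13.]); zz=X[:,2]; st=(zz>62)&(zz<104)&(np.hypot(*(X[:,:2]-S).T)<14)
print("stem pts",st.sum()); C=-c['R'].T@c['t']
if st.sum()>10:
    from scipy.optimize import least_squares
    P=X[st][:,:2]
    r=least_squares(lambda a:np.hypot(*(P-a).T)-5,S,loss='soft_l1').x; print("stem axis fit",r.round(2),"mean",P.mean(0).round(1))
    v=(C[:2]-r);
pan=(abs(zz-45)<3)&(np.hypot(*(X[:,:2]-S).T)<36)
if pan.sum()>20: print("pan n",pan.sum(),cv2.minEnclosingCircle(X[pan][:,:2].astype(np.float32)),np.median(zz[pan]))
q=draw(p,c,x,R,lugd,k[2])
if st.sum()>10:
    for h in (50,105): cv2.circle(q,tuple(np.round(proj(np.array([r[0],r[1],h]),c)).astype(int).tolist()),2,(0,255,255),-1)
cv2.imwrite(f"pics/w{tag}.png",q)
E
python3 run3.py 3 42 55 0
```

```text
tcp [ 437.7 -132.6   99.2] phi 1.2222 op 11.658157421884773
plane [-1.200e-03 -1.000e-03  6.278e+01] 8760
fit x,y,yaw [456.256 -79.259   1.217] resid 601.5 n 11432 lug pred [ 437.2 -130.9] lug obs mean [ 440.1 -123. ] top median z 62.8
stem pts 0
pan n 2540 ((487.2119445800781, 6.635411739349365), 28.557706832885742) 44.59069547946945
```

View pics/w3.png

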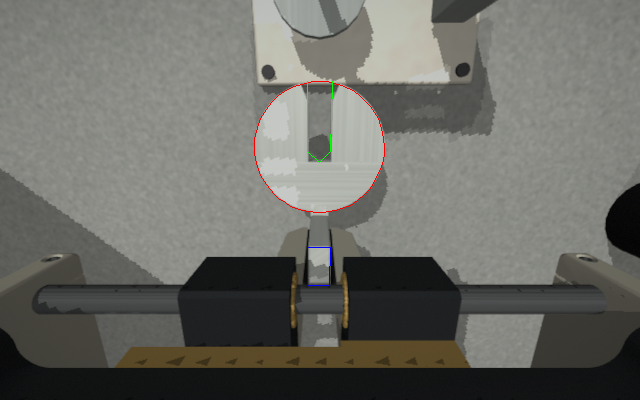

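>>> move_arm([
  [0.012,0,0],
  [0.012,0,0],
  [0.012,0,0],
  [0,0,0],
], gripper=[-1,-1,-1,-1], yaw=[0,0,0,0])

```text
time_s: 8.8
eef_pos: [450.6, -97.7, 100.1]
orientation: [-0.0, 0.818, 0.575, -0.0]
ft_force: [-0.3, -0.9, -2.4]
opening: 11.7
```

```bash
cat >> run3.py <<'E'
from scipy.optimize import least_squares
# pan edge: ray-plane at z=45, occupancy fit of a circle R=30
m=np.zeros(z.shape,bool); uv=proj(np.array([491,13,45.]),c)
Cc=C; D=X-Cc; Y=Cc+D*((45-Cc[2])/D[:,2])[:,None]
near=(np.hypot(*(Y[:,:2]-S).T)<45)&(zz<48); Yk=Y[near][:,:2]; lk=(abs(zz[near]-44.5)<4).astype(float)
def g(a): return np.sum((1/(1+np.exp(np.clip((np.hypot(*(Yk-a).T)-30)/1.0,-30,30)))-lk)**2)
b=minimize(g,S,method='Nelder-Mead',options=dict(initial_simplex=[S,S+[4,0],S+[0,4]])).x; print("pan circle fit",b.round(2),g(b).round(1),near.sum())
d=b-x[:2]; a=x[2]; print("pan in disc frame: ahead",(d@[np.cos(a),np.sin(a)]).round(2),"left(+)",(d@[-np.sin(a),np.cos(a)]).round(2))
E
python3 run3.py 4 42 55 0
```

```text
tcp [450.4 -98.4 100.2] phi 1.2249 op 11.806933983201146
plane [ 1.00000e-04 -1.10000e-03  6.38048e+01] 8745
fit x,y,yaw [468.845 -45.047   1.22 ] resid 604.0 n 11477 lug pred [449.9 -96.7] lug obs mean [452.8 -88.8] top median z 63.9
stem pts 89
stem axis fit [490.26  14.22] mean [488.7  10.2]
pan n 4277 ((490.20953369140625, 14.222419738769531), 29.987918853759766) 45.3050524067239
pan circle fit [490.39  14.16] 104.8 8572
pan in disc frame: ahead 63.0 left(+) 0.14
```

View pics/w4.png

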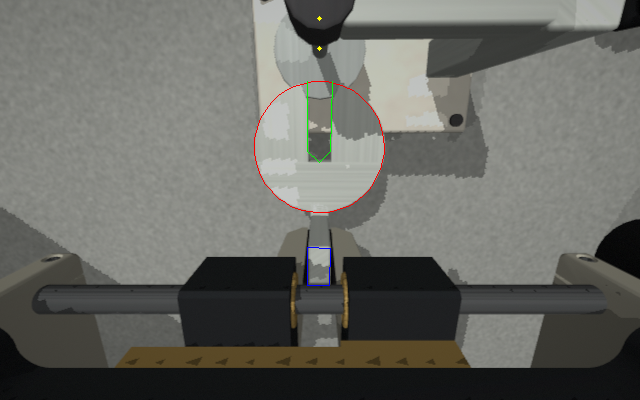

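>>> move_arm([
  [0.009,0,0],
  [0.009,0,0],
  [0.009,0,0],
  [0.009,0,0],
  [0.009,0,0],
  [0.009,0,0],
  [0.0055,0,0],
  [0.003,0,0],
  [0,0,0],
], gripper=[-1,-1,-1,-1,-1,-1,-1,-1,-1], yaw=[0,0,0,0,0,0,0,0,0])

```text
time_s: 9.6
eef_pos: [471.8, -39.6, 100.6]
orientation: [0.0, 0.818, 0.576, 0.0]
ft_force: [-0.4, 0.5, -1.6]
opening: 11.6
```

```bash
python3 run3.py 5 42 55 0
python3 - <<'E'
from workcell import get_image
import cv2
p,z=get_image("side");cv2.imwrite("pics/s5.png",cv2.resize(p[150:290,220:380],(800,600)))
E
```

```text
tcp [471.7 -39.9 100.6] phi 1.2263 op 11.687544865457028
plane [-0.00000e+00 -5.00000e-04  6.42542e+01] 4758
fit x,y,yaw [490.076  13.365   1.224] resid 480.2 n 7144 lug pred [471.4 -38.4] lug obs mean [474.2 -30.3] top median z 64.3
stem pts 28
stem axis fit [496.94  20.09] mean [498.6  20.8]
pan n 687 ((496.6829528808594, 31.886898040771484), 12.551758766174316) 45.285480914108604
pan circle fit [490.21  14.18] 13.9 1407
pan in disc frame: ahead 0.81 left(+) 0.15
```

View pics/w5.png

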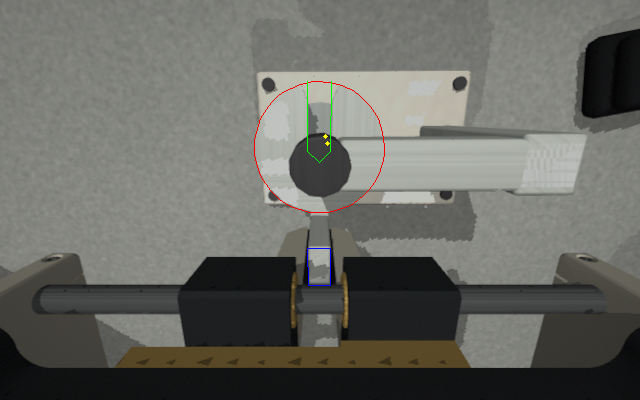

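View pics/s5.png

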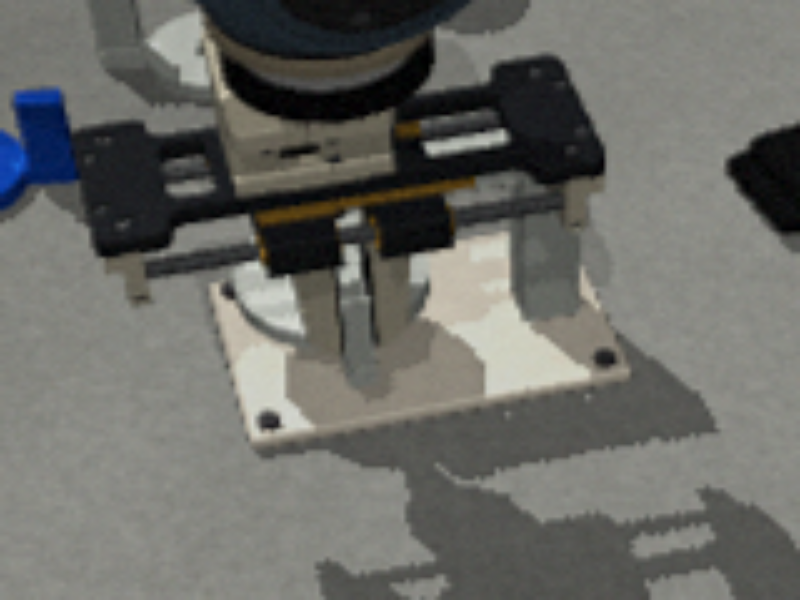

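>>> move_arm([
  [0,0,0.002],
  [0,0,0.002],
  [0,0,0.002],
  [0,0,0.0025],
  [0,0,0.002],
  [0,0,0],
  [0,0,0],
  [0,0,0],
  [0,0,0],
  [0,0,0],
  [0,0,0],
], gripper=[-1,-1,-1,-1,-1,-1,-0.5,-0.3,-0.3,-0.3,-0.3], yaw=[0,0,0,0,0,0,0,0,0,0,0])

```text
time_s: 10.62
eef_pos: [471.7, -40.1, 90.2]
orientation: [0.0, 0.818, 0.575, 0.0]
ft_force: [0.0, -0.3, -0.2]
opening: 32.0
```

```bash
python3 run3.py 6 42 55 0
python3 - <<'E'
from workcell import get_image
import cv2
p,z=get_image("side");cv2.imwrite("pics/s6.png",cv2.resize(p[150:290,220:380],(800,600)))
E
```

```text
tcp [471.7 -40.1  90.2] phi 1.2258 op 32.157129520141446
plane [-3.00000e-03 -4.70000e-03  5.30961e+01] 4209
fit x,y,yaw [490.036  13.008   1.222] resid 468.4 n 6494 lug pred [471.2 -38.7] lug obs mean [473.9 -31.3] top median z 53.2
stem pts 0
pan n 91 ((497.43133544921875, 33.14297866821289), 13.71992301940918) 42.297415560928705
pan circle fit [491.85  13.38] 113.4 1943
pan in disc frame: ahead 0.97 left(+) -1.58
```

View pics/w6.png

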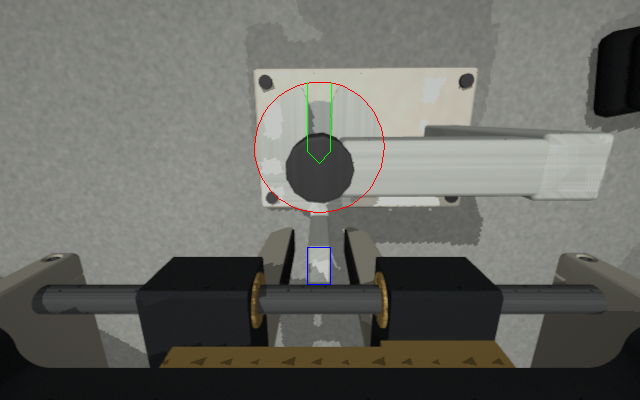

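>>> move_arm([
  [0,0,-0.008],
  [0,0,-0.017],
  [0,0,-0.025],
  [0,0,-0.03],
  [0,0,-0.02],
  [0,0,-0.01],
], gripper=[-0.3,-0.3,-0.3,-0.3,-0.3,-0.3], yaw=[0,0,0,0,0,0])

```text
time_s: 11.22
eef_pos: [472.5, -40.3, 203.2]
orientation: [0.001, 0.818, 0.575, 0.001]
ft_force: [0.5, -0.1, 0.3]
opening: 32.6
```

>>> move_arm([
  [0,0,0],
  [0,0,0],
  [0,0,0],
  [0,0,0],
  [0,0,0],
  [0,0,0],
  [0,0,0],
  [0,0,0],
  [0,0,0],
  [0,0,0],
], gripper=[-0.3,-0.3,-0.3,-0.3,-0.3,-0.3,-0.3,-0.3,-0.3,-0.3], yaw=[0.124,0.124,0.124,0.124,0.124,0.124,0.124,0.124,0.124,0.124])

```text
time_s: 12.05
eef_pos: [471.4, -40.1, 199.8]
orientation: [-0.0, 1.0, -0.01, -0.0]
ft_force: [-0.3, 0.0, 0.3]
opening: 32.5
```

>>> move_arm([
  [0,0,0],
  [0,0,0],
  [0,0,0],
  [0,0,0],
  [0,0,0],
  [0,0,0],
], gripper=[-0.3,-0.3,-0.3,-0.3,-0.3,-0.3], yaw=[0.124,0.124,0.124,0.124,0.124,0])

```text
time_s: 12.55
eef_pos: [471.4, -40.1, 199.8]
orientation: [0.0, 0.949, -0.315, -0.0]
ft_force: [0.0, -0.0, -0.0]
opening: 32.5
```

Run:
```python
from fit import *
import pickle
o={}
for n in("side","top"):
    p,z=get_image(n);c=get_calibration(n);o[n]=(p,z,c)
    try: fit(z,c,42,np.array([490,13,1.22]),55,z0=53)
    except Exception as e: print(e)
pickle.dump(o,open("d7.pkl","wb"))
p=o["side"][0];cv2.imwrite("pics/s7.png",cv2.resize(p[150:290,220:380],(800,600)))
```

```text
fit x,y,yaw [489.902  10.225   1.246] resid 71.2 n 684 lug pred [472.3 -41.9] lug obs mean [469.7 -44.3] top median z 51.3
fit x,y,yaw [488.607   9.937   1.318] resid 18.4 n 59 lug pred [474.9 -43.3] lug obs mean None top median z 52.9
```

View pics/s7.png

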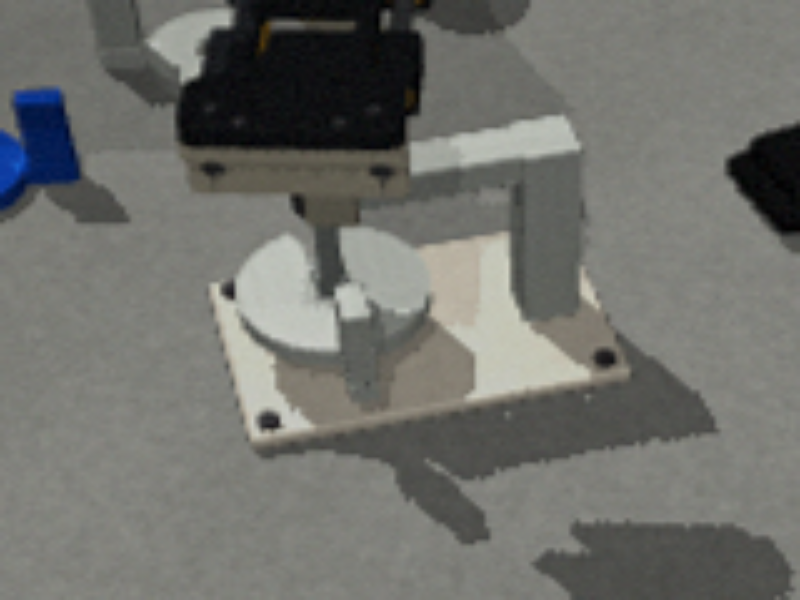

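>>> move_arm([
  [-0.015,-0.0275,0],
  [-0.015,-0.0275,0],
  [-0.015,-0.0275,0],
  [-0.015,-0.0275,0],
  [-0.015,-0.0275,0],
  [-0.015,-0.0275,0],
  [-0.015,-0.0275,0],
  [-0.015,-0.0275,0],
  [-0.015,-0.0275,0],
  [-0.015,-0.0275,0],
  [0,0,0],
  [0,0,0],
], gripper=[0,0,0,0,0,0,0,0,0,0,0,0], yaw=[0,0,0,0,0,0,0,0,0,0,0,0])

```text
time_s: 13.65
eef_pos: [513.4, 271.3, 199.6]
orientation: [0.0, 0.951, -0.309, -0.0]
ft_force: [0.9, -0.7, -0.1]
opening: 46.4
```

```bash
cat > run8.py <<'E'
from fit import *
p,z=get_image("wrist"); c=get_calibration("wrist"); s=readout.get_state(); print(s['eef_pos'],s['qpos'])
x,lc=fit(z,c,34,np.array([555.5,243,-0.635]),47)
cv2.imwrite("pics/w8.png",draw(p,c,x,34,47))
E
python3 run8.py
```

```text
[513.37861749 270.25776414 199.66575871] [ 4.04397058e-01  4.49454094e-01  1.61251375e+00 -1.66560172e-04
  1.08064240e+00  2.60567955e+00]
fit x,y,yaw [555.632 244.342  -0.622] resid 148.2 n 2196 lug pred [517.4 271.7] lug obs mean [524.5 266.2] top median z 12.3
```

View pics/w8.png

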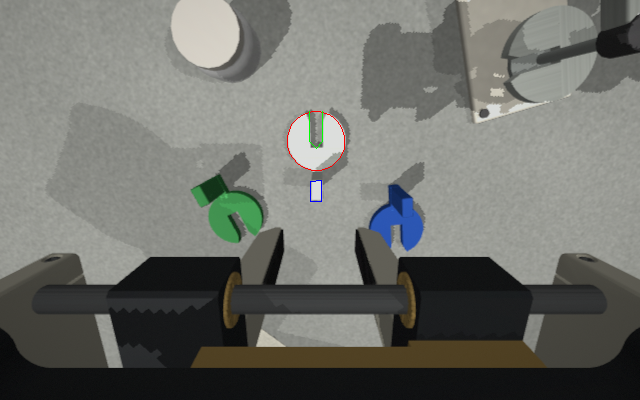

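The wrist view confirms the plain disc at (316,140), with its lug at (316,190). Green is to the left at (235,215) and blue to the right at (397,220), so the plain one is the target and the fingers clear its neighbours.

>>> move_arm([
  [0.003,-0.003,0.03],
  [0,0,0.03],
  [0,0,0.03],
  [0,0,0.03],
  [0,0,0.02],
  [0,0,0.0115],
  [0,0,0],
  [0,0,0],
  [0,0,0],
  [0,0,0],
  [0,0,0],
  [0,0,0],
], gripper=[-0.25,-0.25,-0.25,-0.25,-0.25,-0.25,-0.25,-1,-1,-1,-1,-1], yaw=[0,0,0,0,0,0,0,0,0,0,0,0], grip_force=50)

```text
time_s: 14.7
eef_pos: [518.6, 271.1, 49.8]
orientation: [-0.001, 0.95, -0.312, 0.001]
ft_force: [-1.1, -0.3, 6.4]
opening: 11.6
```

>>> move_arm([
  [0,0,0],
  [0,0,0],
  [0,0,0],
], gripper=[-1,-1,-1], yaw=[0,0,0])

```text
time_s: 14.95
eef_pos: [518.6, 271.1, 49.8]
orientation: [-0.001, 0.95, -0.312, 0.001]
ft_force: [-1.3, -1.4, 7.2]
opening: 11.8
```

Run:
```python
from fit import *
p,z=get_image("wrist");cv2.imwrite("pics/w9.png",p)
p,z=get_image("side");cv2.imwrite("pics/s9.png",cv2.resize(p[80:230,170:350],(720,600)))
```

```text
(no output)
```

View pics/w9.png

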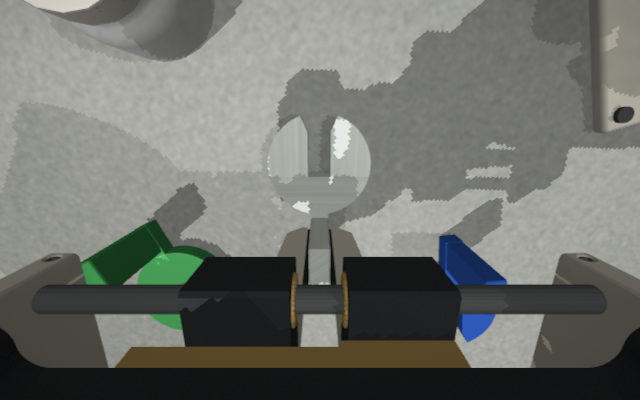

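View pics/s9.png

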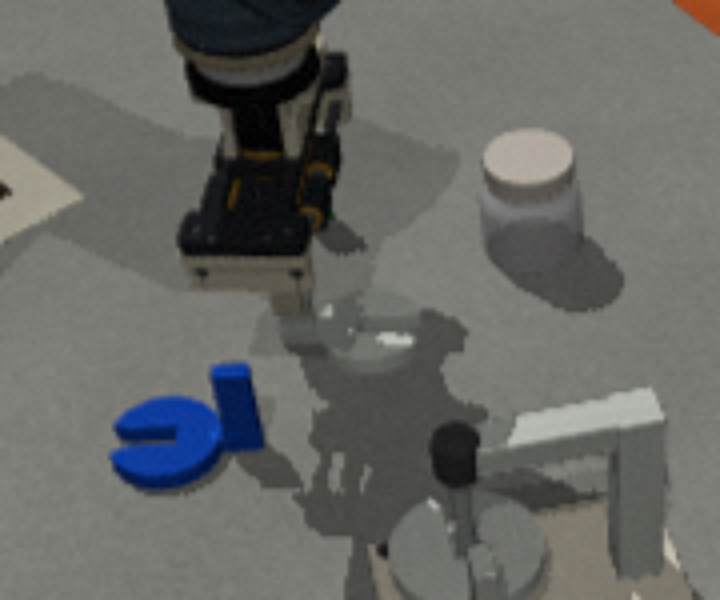

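>>> move_arm([
  [0,0,-0.01],
  [0,0,-0.015],
  [0,0,-0.015],
  [0,0,-0.015],
  [0,0,-0.007],
  [0,0,0],
], gripper=[-1,-1,-1,-1,-1,-1], yaw=[0,0,0,0,0,0])

```text
time_s: 15.55
eef_pos: [518.6, 271.2, 112.6]
orientation: [-0.001, 0.95, -0.312, 0.001]
ft_force: [0.5, 0.4, -1.5]
opening: 11.8
```

```bash
python3 run3.py 10 34 47 0
```

```text
tcp [518.1 271.  111.3] phi -0.6341 op 11.48117367186656
plane [-2.90000e-03  3.00000e-04  7.35177e+01] 4771
fit x,y,yaw [554.87  244.839  -0.629] resid 461.9 n 6750 lug pred [516.9 272.5] lug obs mean [525.4 266.3] top median z 73.7
stem pts 0
pan n 118 ((497.3474426269531, 32.466590881347656), 17.00436019897461) 44.03299716840925
pan circle fit [478.29  -2.19] 1018.2 2235
pan in disc frame: ahead 83.53 left(+) -244.77
```

View pics/w10.png

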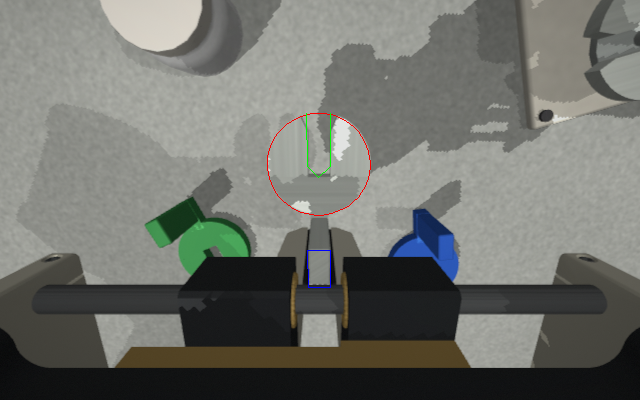

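>>> move_arm([
  [0,0,-0.015],
  [0,0,-0.015],
  [0.003,0.0286,0],
  [0.003,0.0286,0],
  [0.003,0.0286,0],
  [0.003,0.0286,0],
  [0.003,0.0286,0],
  [0.003,0.0286,0],
  [0.004,0.0284,0],
  [0,0,0],
  [0,0,0],
], gripper=[-1,-1,-1,-1,-1,-1,-1,-1,-1,-1,-1], yaw=[0,0,0,0,0,0,0,0,0,0.108,0.108])

```text
time_s: 16.52
eef_pos: [416.1, 95.7, 140.0]
orientation: [0.0, 0.91, -0.415, -0.001]
ft_force: [0.6, 0.5, -1.9]
opening: 11.7
```

>>> move_arm([
  [0,0,0.01],
  [0,0,0.01],
  [0,0,0.01],
  [0,0,0],
], gripper=[-1,-1,-1,-1], yaw=[0,0,0,0])

```text
time_s: 16.85
eef_pos: [415.8, 96.5, 108.7]
orientation: [0.001, 0.911, -0.412, -0.002]
ft_force: [-0.9, -0.2, -2.2]
opening: 11.5
```

```bash
cat >> run3.py <<'E'
S2=np.array([490.3,14.2]); d=S2-x[:2]; print("nominal stem in disc frame: ahead",(d@[np.cos(a),np.sin(a)]).round(2),"left(+)",(d@[-np.sin(a),np.cos(a)]).round(2))
E
python3 run3.py 11 34 47 0
```

```text
tcp [416.2  96.6 109.6] phi -0.8503 op 11.915009492735729
plane [-5.5000e-03  1.4000e-03  7.1729e+01] 4761
fit x,y,yaw [446.218  63.087  -0.843] resid 461.4 n 6760 lug pred [415.   98.2] lug obs mean [422.   90.2] top median z 71.9
stem pts 3
pan n 533 ((497.3385314941406, 25.534290313720703), 22.001710891723633) 42.59984881233622
pan circle fit [492.61  14.45] 42.8 1834
pan in disc frame: ahead 67.17 left(+) 2.32
nominal stem in disc frame: ahead 65.83 left(+) 0.42
```

View pics/w11.png

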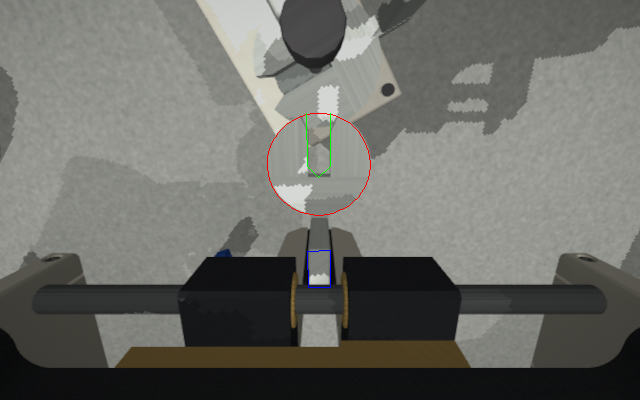

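Run:
```python
import pickle
from h import *
p,z,c,s=pickle.load(open("w11.pkl","rb"))
for h in (60,100,110,134): print(h,proj(np.array([490.3,14.2,h]),c).round(1))
t=np.linspace(0,6.28,40);q=p.copy()
cv2.polylines(q,[np.round(proj(np.c_[490.3+13*np.cos(t),14.2+13*np.sin(t),t*0+134],c)).astype(int)],True,(0,0,255),1)
cv2.polylines(q,[np.round(proj(np.c_[490.3+5*np.cos(t),14.2+5*np.sin(t),t*0+108],c)).astype(int)],True,(0,255,255),1)
cv2.polylines(q,[np.round(proj(np.c_[490+42*np.cos(t),13+42*np.sin(t),t*0+53],c)).astype(int)],True,(0,255,0),1)
cv2.imwrite("pics/w11b.png",cv2.resize(q[0:200,200:440],(720,600)))
```

```text
60 [316.8  60.8]
100 [316.4  45. ]
110 [316.3  39.6]
134 [315.8  22.5]
```

View pics/w11b.png

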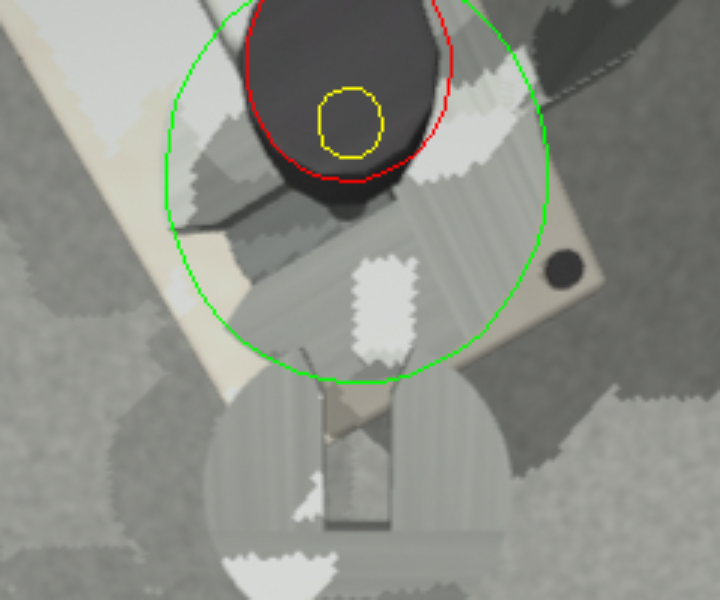

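>>> move_arm([
  [0.009,-0.0008,0],
  [0.009,0,0],
  [0.009,0,0],
  [0.009,0,0],
  [0.009,0,0],
  [0.009,0,0],
  [0.007,0,0],
  [0.004,0,0],
  [0,0,0],
], gripper=[-1,-1,-1,-1,-1,-1,-1,-1,-1], yaw=[0,0,0,0,0,0,0,0,0])

```text
time_s: 17.65
eef_pos: [461.2, 47.8, 110.6]
orientation: [-0.0, 0.911, -0.413, 0.0]
ft_force: [-0.5, -0.2, -1.6]
opening: 11.4
```

```bash
python3 run3.py 12 34 47 0;  python3 - <<'E'
from workcell import get_image
import cv2
p,z=get_image("side");cv2.imwrite("pics/s12.png",cv2.resize(p[150:290,220:380],(800,600)))
E
```

```text
tcp [460.7  48.2 110.6] phi -0.8508 op 11.517627335918544
plane [-3.80000e-03  3.40000e-03  7.29191e+01] 1707
fit x,y,yaw [491.044  14.469  -0.876] resid 290.5 n 3037 lug pred [461.   50.6] lug obs mean [467.4  42.5] top median z 72.9
stem pts 156
stem axis fit [ 4.8524e+02 -3.5000e-01] mean [486.6   2.9]
pan circle fit [486.11   3.59] 3.7 685
pan in disc frame: ahead 5.2 left(+) -10.76
nominal stem in disc frame: ahead -0.27 left(+) -0.74
```

View pics/w12.png

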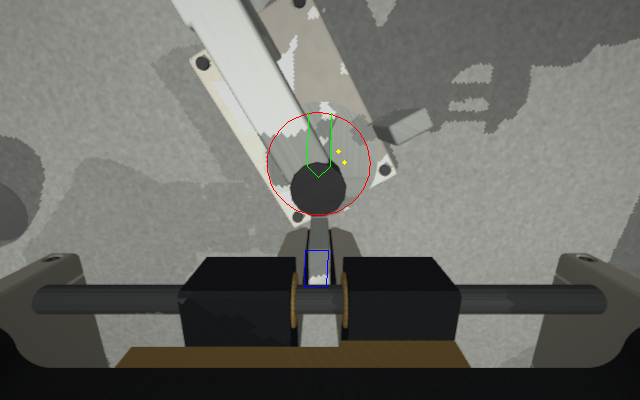

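View pics/s12.png

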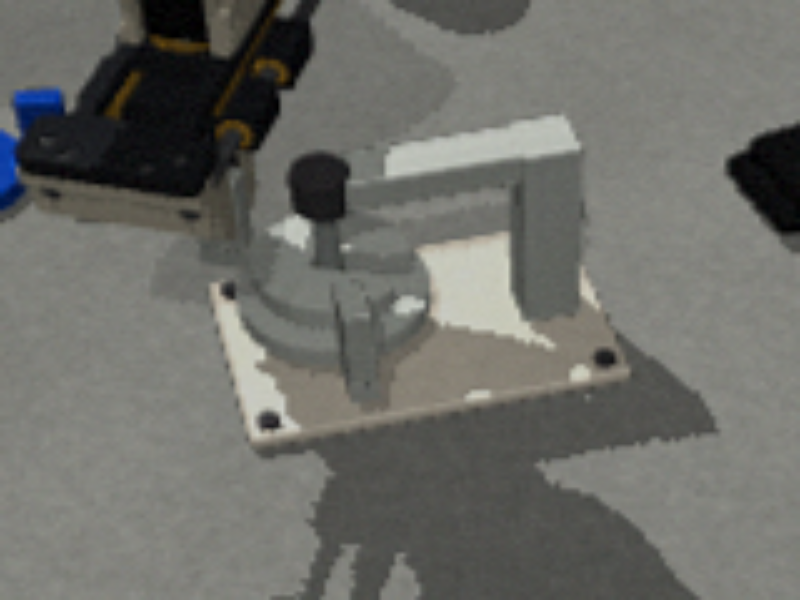

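>>> move_arm([
  [0,0,0.002],
  [0,0,0.002],
  [0,0,0.002],
  [0,0,0.0025],
  [0,0,0.002],
  [0,0,0],
  [0,0,0],
  [0,0,0],
  [0,0,0],
  [0,0,0],
  [0,0,0],
], gripper=[-1,-1,-1,-1,-1,-1,-0.5,-0.3,-0.3,-0.3,-0.3], yaw=[0,0,0,0,0,0,0,0,0,0,0])

```text
time_s: 18.67
eef_pos: [460.7, 48.4, 100.3]
orientation: [-0.0, 0.911, -0.412, 0.0]
ft_force: [0.1, -0.1, -0.2]
opening: 32.1
```

```bash
python3 run3.py 13 34 47 0
```

```text
tcp [460.7  48.4 100.2] phi -0.8503 op 32.26434893010342
plane [-2.80000e-03  2.00000e-04  6.05953e+01] 1522
fit x,y,yaw [490.905  14.805  -0.877] resid 216.1 n 2548 lug pred [460.8  50.9] lug obs mean [468.2  44.1] top median z 60.6
stem pts 2
pan n 171 ((495.89990234375, -11.118368148803711), 25.90140724182129) 47.694607612514545
pan circle fit [491.18   1.35] 187.1 1470
pan in disc frame: ahead 10.52 left(+) -8.4
nominal stem in disc frame: ahead 0.08 left(+) -0.85
```

View pics/w13.png

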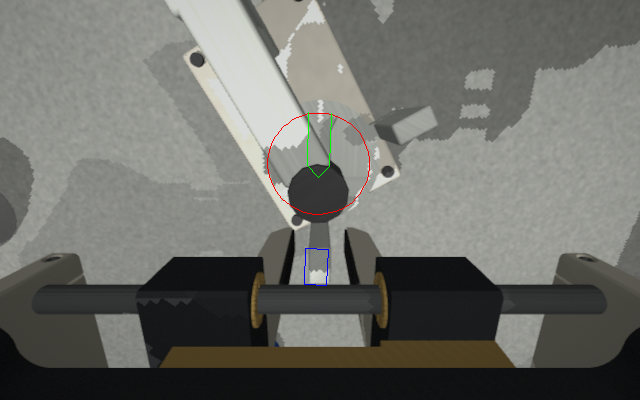

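Released flat: the small disc's top is at 60.6, and about 61 was expected. Next I raise the gripper clear and check with the outside cameras.

>>> move_arm([
  [0,0,-0.008],
  [0,0,-0.017],
  [0,0,-0.025],
  [0,0,-0.03],
  [0,0,-0.02],
  [0,0,-0.01],
], gripper=[-0.3,-0.3,-0.3,-0.3,-0.3,-0.3], yaw=[0,0,0,0,0,0])

```text
time_s: 19.22
eef_pos: [461.5, 48.4, 213.2]
orientation: [-0.001, 0.911, -0.412, 0.002]
ft_force: [-0.2, 0.2, -0.3]
opening: 32.2
```

>>> move_arm([
  [-0.01,-0.02,0],
  [-0.01,-0.02,0],
  [-0.01,-0.02,0],
  [-0.01,-0.02,0],
  [-0.01,-0.02,0],
  [-0.01,-0.02,0],
  [-0.01,-0.02,0],
  [-0.01,-0.02,0],
  [0,0,0],
  [0,0,0],
], gripper=[-0.3,-0.3,-0.3,-0.3,-0.3,-0.3,-0.3,-0.3,-0.3,-0.3], yaw=[0,0,0,0,0,0,0,0,0,0])

```text
time_s: 20.05
eef_pos: [527.8, 214.5, 209.5]
orientation: [0.0, 0.911, -0.412, -0.0]
ft_force: [-0.1, -0.6, -0.3]
opening: 32.4
```

Run:
```python
from fit import *
for n in("side","top"):
    p,z=get_image(n);c=get_calibration(n)
    for nm,R,x0,l,z0 in(("large",42,[489.9,10.2,1.246],55,49),("small",34,[490.5,11,-.86],47,61)):
        try: print(n,nm,end=' ');fit(z,c,R,np.array(x0),l,z0=z0)
        except Exception as e: print(e)
    cv2.imwrite(f"pics/{n}14.png",cv2.resize(p[150:290,220:380] if n=="side" else p[170:280,260:400],(800,600)))
    X,_=cloud(z,c,np.ones(z.shape,bool))
    for nm,R in(("small top",28),):
        m=(np.hypot(X[:,0]-490,X[:,1]-11)<R)&(abs(X[:,2]-61)<5)
        if m.sum()>30:
            k=np.linalg.lstsq(np.c_[X[m][:,:2]-[490,11],np.ones(m.sum())],X[m][:,2],rcond=None)[0];print("plane",k.round(3),m.sum())
```

```text
side large fit x,y,yaw [489.728   9.643   1.081] resid 68.1 n 315 lug pred [463.9 -38.9] lug obs mean [469.5 -44.7] top median z 47.2
side small fit x,y,yaw [490.103  11.036  -0.845] resid 80.0 n 423 lug pred [458.9  46.2] lug obs mean [458.8  44.3] top median z 58.9
plane [-4.0000e-03 -6.0000e-03  5.8819e+01] 260
top large fit x,y,yaw [489.978  11.505   1.217] resid 38.6 n 176 lug pred [470.9 -40.1] lug obs mean [470.9 -39.4] top median z 48.7
top small fit x,y,yaw [490.074  12.598  -0.92 ] resid 39.1 n 270 lug pred [461.6  50. ] lug obs mean [458.8  47.8] top median z 60.7
plane [ 4.0000e-03 -1.0000e-03  6.0462e+01] 166
```

View pics/side14.png

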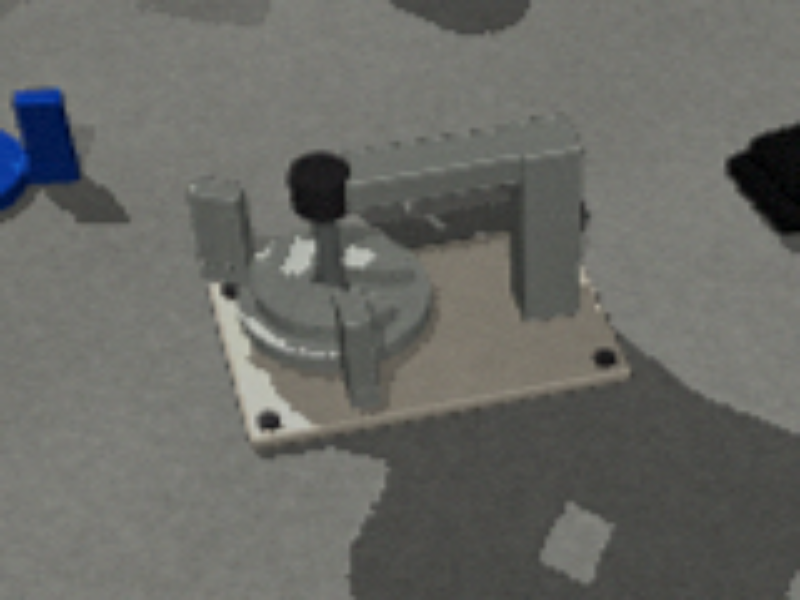

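View pics/top14.png

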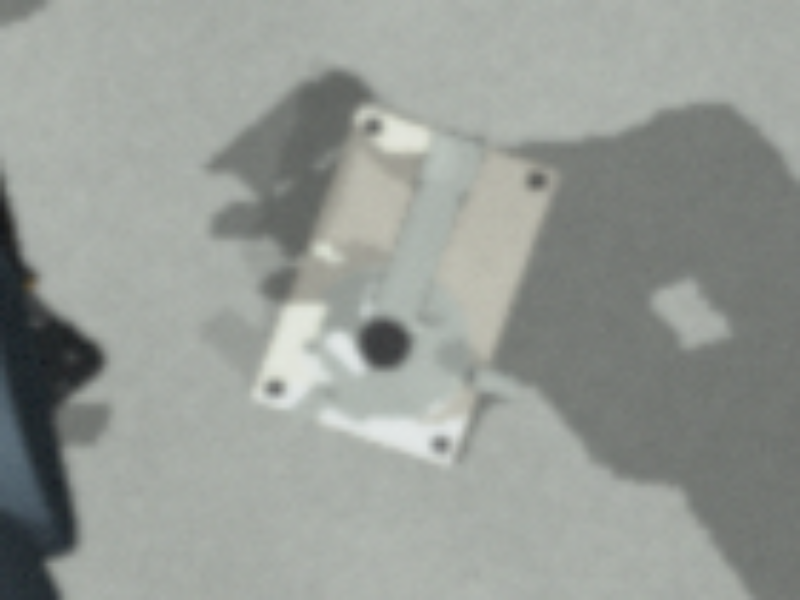

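```bash
python3 -c "
from workcell import order
print(order.hand_in())"
```

```text
the job is handed in; nothing more can be done
None
```

I put the larger disc on the hanger first, then the plain small disc on top of it, and handed the job in at about 20 s. No verdict was reported.

- **Position:** my last fits put each disc's axis within about 2 mm of the stem's. The fixed cameras place things up to about 4 mm off in y compared with the wrist camera, so I aligned by the wrist camera.
- **Flatness:** the small disc's top fits flat to under 0.5° in the last pictures. The large disc measured about 0.3° when it was set down, before the small one went on.
- **Stacking:** the tops are 12 mm apart (about 49 and 61 mm), which matches the disc thickness. The hanger has sunk about 8 mm, as expected with both discs.
- **Slots:** they are about 2.07 rad (roughly 120°) apart, so the mouths are about 65 mm apart. I did not turn them fully opposite, because that would have taken the last joint past its range or hidden the disc from the wrist camera.
- **Disagreeing checks:** the single-camera fits of the large disc's angle were spread from 1.08 to 1.22 rad, because the small disc covers part of it. Any value in that range keeps the slots more than 105° apart.
- **Unexplained force:** there was a brief upward force of 7 N while gripping the small disc on the table, which vanished when it was lifted.
- **Bystanders:** I did not go near the mouse, pen pot or jar, but I did not measure their positions again at the end.

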